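Swap the probe cartridge in the stereotaxic cradle

ROBOT

A 6-joint arm with a two-finger parallel gripper is mounted at the origin on the work surface. World frame = base frame: x ahead of the robot, y to its left, z up, the work surface at z = 0. Lengths are in mm, angles in rad, forces in N, time in s.
With the tool pointing down it reaches from about 400 to 925 mm from the base axis. Payload 12.5 kg.
Tool frame: the origin (TCP) lies on the centre line of the jaws, within the pads' length; the fingertips stand 14 mm ahead of it and the grasp point (between the pads) lies 5 mm behind it; z points along the fingers, x is the direction in which the jaws open and shut, and the axes are right-handed (so a half turn about z gives the same grasp; the last joint's range is limited). The gripper opens to 95 mm and grips with 3 to 60 N. Pads are 20 mm wide; open, the fingers measure 119 mm over their backs; the gripper's body (75 mm by 180 mm) begins 59 mm behind the grasp point.
Start: joints at [1.224, 0.491, 1.559, -0, 1.092, -0.106], TCP at [149.032, 606.99, 205.761] pointing down, gripper open.
Joint ranges: [-3.1, 3.1], [-0.84, 2.19], [0.05, 2.79], [-1.13, 4.28], [0.06, 2.93], [-2.69, 2.69]. Speed limits (rad/s): [2.22, 2.22, 2.79, 3.14, 3.14, 3.14].

INTERFACE

Orientations are given as [roll, pitch, yaw] about the fixed x, y, z axes, in that order (R = Rz(yaw) Ry(pitch) Rx(roll)).
In Python, from cell import state, read_camera, job_done gives the robot as it stands.
- The arm moves only by the shell command python3 -m handwheel 'ROWS'. ROWS is JSON, a list of rows, each an object of numbers: "hand": the finger opening in m, from 0 to 0.0951; "x", "y", "z": the shift along the world's x, y, z in m; "spin": the turn about the world's z in units of 5 degrees (1.0 is 5 degrees). In form: [{"hand": .., "x": .., "y": .., "z": .., "spin": ..}, ...]. A call has 1 to 20 rows; each row is the pose to reach, as a shift and turn from the pose commanded when the call began; what a row does not reach only later rows make up. A row lasts 1/12 s, in which the tool goes at most 41.7 mm and 7.16 degrees, less where a joint would pass 70% of its speed; a pose out of reach is approached as far as the arm can. A call with a gripper value outside its range is refused whole. The fingers move at their own pace and stop on an object; the grip force is fixed at half the most. Time passes only in rows, so rows that repeat a pose let the fingers close. It gives the time, the measured TCP pose, the force and the opening at its end, in the units of the state.
- state(): the state, without advancing time (a new reading comes with each control period).
- read_camera(name): name is "side" or "top"; returns a dict with "img" (420x560x3 uint8, red, green, blue), "fx", "fy", "cx", "cy" (pixels), "T" (4x4, takes a point from camera to world coordinates). Camera axes: x right, y down, z forward; pixel columns grow to the right and rows downward; lengths in mm; the calibration is good to about 2 mm. A picture is of the moment at which its call begins. There is no depth.
- job_done(): hands the job in, once; it reports no verdict.
The state is a dict: "t": time; "joints": joint angles; "qvel": joint speeds; "tau": joint torques, N m; "eef_pos": TCP position; "tcp_rot": TCP orientation; "ft_force": force on the tool from outside, world axes, zero at the start; "moment": the same for the moment, N m; "opening": opening from 0.0 (shut) to 1.0 (fully open).
Only numpy, scipy, OpenCV 4.12 (cv2) and the standard library are available. Lean on these libraries where they do the work, as an engineer would, in place of code of your own. Each camera call takes 0.05 s, during which the arm holds its last target. There are 200 camera calls.

TASK

The red cartridge in the frame's V cradle is spent: first take it out and set it down in the empty tray pocket with the yellow liner, nose pointing the same way as its neighbours. Then pluck the blue cartridge from its pocket, lay it in the cradle with its steel nose towards the black stop, and gently slide it along until the nose rests against the stop. Probes are delicate, so never drop them or ram the stop, and leave everything else where it is.

Things in the scene. Friction and masses are not known exactly. Their poses are not given: they have to be found in the camera images.
- red: Spent red cartridge: round rod along its own x, 120 mm long, about 110 g. Body 26 mm in diameter (x -60 to +40), then a bare steel nose 16 mm in diameter (x +40 to +60); black band at the tail. Origin on the rod's axis at mid-length, +x to the nose (it may be rolled about x). At the start it lies in the V cradle, its nose 5 to 60 mm short of the stop.
- blue: Fresh blue cartridge: round rod along its own x, 120 mm long, about 110 g. Body 26 mm in diameter (x -60 to +40), then a bare steel nose 16 mm in diameter (x +40 to +60); black band at the tail. Origin on the rod's axis at mid-length, +x to the nose (it may be rolled about x). At the start it lies in one of the tray's pockets.
- blue_nose (a point): Centre of the flat end of the blue cartridge's steel nose, 60 mm along +x from its origin.
- green: Green cartridge of the same shape and frame in another tray pocket: leave it there.
- white: White cartridge of the same shape and frame in another tray pocket: leave it there.
- tray: Fixed black-grey tray, 158 (x) by 256 mm (y). Origin: centre of its underside. Four pockets, centres at x = 0, y = -93, -31, 31, 93 mm, each 130 (x) by 34 mm (y); floor 6 mm, wall tops 14 mm above the table. A cartridge in it lies along x, nose to +x, axis 19 mm above the table, and can roll 4 mm sideways. 36 mm are free between neighbours: a wide-open gripper would hit them.
- liner: Flat yellow liner, 128 by 32 mm and under 1 mm thick (feels like nothing), on the floor of the empty pocket. Origin at the centre of the pocket's floor, axes as the tray's.
- cradle: Fixed aluminium plate, 270 (x) by 200 (y) by 10 mm; origin: centre of its underside. Along its x axis (y = 0), x = -115 to +85 mm, runs an open 90 degree V of steel, bottom 12 mm above the table, lips 24 mm above it and 12 mm off the middle. A cartridge in the V has its axis 30.4 mm above the table; fingertips must stay above the lips. See upright for two posts.
- stop_face (a point): Centre of the stop's flat face, on the axis of a cartridge lying in the V; axes as the cradle's, the face looks to -x. Its place along the V differs from run to run. A seated blue cartridge has its nose point here.
- lamp: Loose lamp stand, to be left standing: round dark base 64 mm in diameter, thin post, black head 32 mm in diameter, 232 mm high in all. Origin at the centre of its underside, z up. It stands between the tray and the cradle, towards the far side.
- bottle: Loose amber bottle, 56 mm in diameter, 120 mm high, origin at the centre of its underside; leave it.
- beaker: Loose white beaker, 64 mm in diameter, 80 mm high, origin at the centre of its underside; leave it.
- driver: Loose screwdriver, 160 mm long, up to 30 mm high, lying along its x axis on the table between the tray and the cradle on the side of the robot; leave it.
- red_nose (a point): Centre of the flat end of the red cartridge's steel nose, 60 mm along +x from its origin.
- stop: Fixed rigid black block straddling the V, 16 mm thick (from the face to +x), 50 mm wide, top 27 mm above the V axis, with a 16 mm wide brass screw head up to 37 mm above it. Origin and axes as stop_face.
- upright (a point): Top of the left one (+y) of two fixed steel uprights on the cradle plate, up to 30 mm wide and 150 mm high; they stand at x = +118, y = +80 and -80 mm in the cradle frame.
Mind the look-alikes: they are no part of the job. There is more than one size of the blue; the job needs the largest.

How it is judged (in metres and radians):
On the way, in this order (a step that is already met when the one before it is completed fails the run):
1. the spent red cartridge lies let go in the pocket with the yellow liner (x of red in the frame of liner between -0.009 and 0.009 m and y of red in the frame of liner between -0.008 and 0.008 m and z of red in the frame of liner between 0.009 and 0.018 m and angle between the x axis of red and the x axis of liner, either way round below 0.15 rad and linear speed of red below 0.03 m/s and contact force between the fingers and red below 0.2 N), for 0.2 s.
2. the blue cartridge lies in the V with its nose against the stop (x of blue_nose in the frame of stop_face between -0.0025 and 0.002 m and y of blue_nose in the frame of stop_face between -0.004 and 0.004 m and z of blue_nose in the frame of stop_face between -0.004 and 0.004 m and angle between the x axis of blue and the x axis of cradle, either way round below 0.05 rad), for 0.2 s.
At the end, for the whole second after the job is handed in: Red lies in the yellow-lined pocket (centre within 9 mm along, 8 mm across; nose to tray +x); blue lies in the V (within 0.05 rad), nose within 2.5 mm of the stop face and 4 mm of its centre sideways and in height; both at rest; green and white still in their pockets (all of step 2 and x of red in the frame of liner between -0.009 and 0.009 m and y of red in the frame of liner between -0.008 and 0.008 m and z of red in the frame of liner between 0.009 and 0.018 m and x of red_nose in the frame of liner above 0.04 m and linear speed of each of red, blue below 0.02 m/s and height (world z) of each of green, white below 0.026 m); the robot touches nothing.
It fails at once if the lamp stand is moved by more than 30 mm or tipped (distance of lamp from where it was at the start of the episode above 0.03 m or angle between lamp's own z axis and vertical above 0.3 rad).
It fails at once if the green or white cartridge is moved by more than 20 mm (distance of any of green, white from where it was at the start of the episode above 0.02 m).
It fails at once if bottle, beaker or screwdriver is moved by more than 30 mm (distance of any of bottle, beaker, driver from where it was at the start of the episode above 0.03 m).
It fails at once if the blue cartridge is rammed against the stop with more than 45 N (contact force between blue and stop above 45 N).
It fails at once if the red or blue cartridge is dropped: it moves at over 0.5 m/s without the fingers holding it ((linear speed of red above 0.5 m/s and contact force between the fingers and red below 0.1 N) or (linear speed of blue above 0.5 m/s and contact force between the fingers and blue below 0.1 N)).
It also fails if it takes over 61 s, if anything falls off the work surface, if the arm or the gripper's body presses on something with over 40 N, if the wrist force passes 120 N, or if a joint passes its speed limit or range.

## Working session

There is one attempt and no reset: what is moved stays moved. The work goes in short steps, Python scripts to look and compute and a shell command to move; the robot and the scene stay as the last step left them, time stands still between calls to the robot, and variables do not carry over. Pictures are saved under pics/ and viewed, about 8 in all and at most 12, crops included, and the job is handed in when it is done.

```bash
mkdir -p pics; cat > h.py <<'E'
import numpy as np, cv2
from cell import state, read_camera, job_done
def snap(n,f):
    c=read_camera(n); np.savez(''+f+'.npz',**c); cv2.imwrite('pics/'+f+'.png',c['img'][:,:,::-1]); return c
def load(f): return np.load(''+f+'.npz')
def p2w(c,u,v,z):
    T=c['T']; d=T[:3,:3]@np.array([(u-c['cx'])/c['fx'],(v-c['cy'])/c['fy'],1]); o=T[:3,3]
    return o+d*(z-o[2])/d[2]
def w2p(c,p):
    T=c['T']; q=T[:3,:3].T@(np.array(p)-T[:3,3]); return np.array([c['fx']*q[0]/q[2]+c['cx'],c['fy']*q[1]/q[2]+c['cy']])
E
python3 - <<'E'
from h import *
for n in('top','side'):
    c=snap(n,n+'0'); print(n,c['T'].round(3),c['fx'],c['cx'],c['cy'])
print(state())
E
```

```text
top [[ 1.100000e-02 -9.860000e-01  1.680000e-01  3.293420e+02]
 [-1.000000e+00 -1.000000e-02  7.000000e-03 -7.964000e+00]
 [-5.000000e-03 -1.680000e-01 -9.860000e-01  1.284944e+03]
 [ 0.000000e+00  0.000000e+00  0.000000e+00  1.000000e+00]] 500.18222522570136 282.8051287355457 209.59629129351896
side [[ 7.56000e-01 -4.65000e-01  4.61000e-01 -2.53000e+00]
 [-6.55000e-01 -5.23000e-01  5.46000e-01 -6.47482e+02]
 [-1.30000e-02 -7.14000e-01 -7.00000e-01  9.15550e+02]
 [ 0.00000e+00  0.00000e+00  0.00000e+00  1.00000e+00]] 539.5046123611104 280.93377191240734 209.67210564835187
{'t': 0.1, 'joints': array([ 1.22440935e+00,  4.91542189e-01,  1.55941132e+00, -2.71400031e-05,
        1.09166768e+00, -1.05591039e-01]), 'qvel': array([-0.00248319, -0.00059286, -0.00388361,  0.00073562,  0.0003984 ,
        0.00012687]), 'tau': array([ 2.81966655e-03, -6.13618326e+01, -2.58604145e+01,  6.93562254e-02,
        4.70405747e-02, -3.66894687e-05]), 'eef_pos': array([148.94907979, 606.75871598, 205.1856656 ]), 'tcp_rot': array([-3.14150819e+00,  1.02534810e-03,  1.33001295e+00]), 'ft_force': array([ 0.05806187, -0.59733992, -0.25086747]), 'moment': array([-0.01712537,  0.00097194,  0.01156342]), 'opening': 1.0002605121963088}
```

View pics/top0.png

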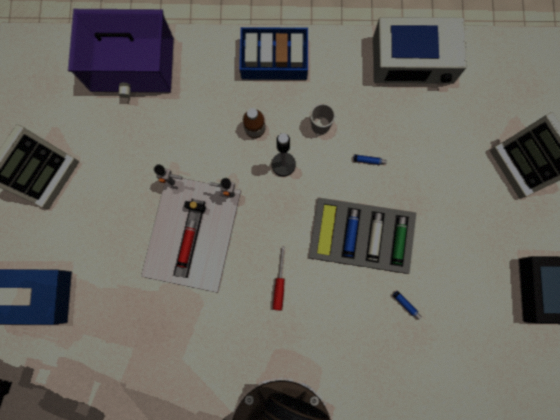

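View pics/side0.png

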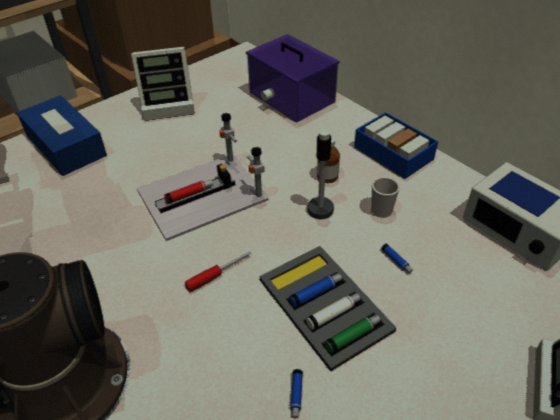

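Candidates for blue: (351,233) in the tray (the largest, 120 mm class), with two small loose ones at (370,160) and (407,305). The red cartridge is at (187,242) in the V, and the red handle at (279,293) is the screwdriver. The yellow liner is at (327,230). I choose the tray blue and check it in a close crop.

```bash
python3 - <<'E'
from h import *
a=load('top0')['img'][:,:,::-1]; b=load('side0')['img'][:,:,::-1]
g=lambda im:np.clip((im/255.)**.6*255,0,255).astype(np.uint8)
def crop(im,u,v,w,h,s): return g(cv2.resize(im[v:v+h,u:u+w],None,fx=s,fy=s,interpolation=cv2.INTER_CUBIC))
# top: cradle 140..245 x 160..295 ; tray 300..420 x 190..280
A=crop(a,140,160,105,135,4); B=crop(a,305,190,115,90,3)
o=np.zeros((540,780,3),np.uint8);o[:540,:420]=A;o[:270,430:775]=B
cv2.imwrite('pics/c1.png',o)
A=crop(b,130,105,140,130,4); B=crop(b,255,245,145,120,2.5)
o=np.zeros((520,930,3),np.uint8);o[:,:560]=A;o[:300,565:565+B.shape[1]]=B
cv2.imwrite('pics/c2.png',o[:,:])
c=load('top0')
f=lambda u,v,z:p2w(c,u,v,z).round(1)
print('tray',[f(*p,14) for p in((315,198),(416,210),(409,272),(307,259))])
print('plate',[f(*p,10) for p in((170,177),(241,189),(219,292),(143,276))])
E
```

```text
tray [array([577.6, -81.5,  14. ]), array([ 548.8, -341.3,   14. ]), array([ 390. , -318.4,   14. ]), array([419.9, -61.3,  14. ])]
plate [array([630.4, 297.8,  10. ]), array([600.2, 111. ,  10. ]), array([334.9, 159.7,  10. ]), array([372.7, 353.6,  10. ])]
```

View pics/c1.png

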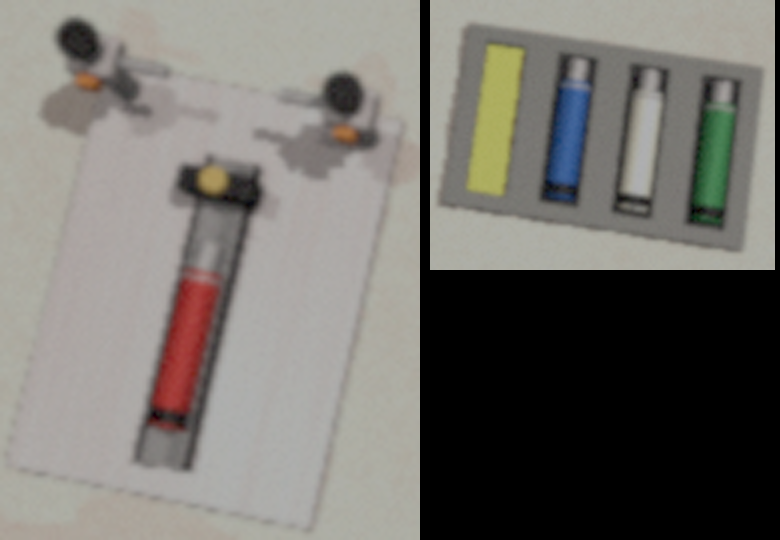

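The crop confirms it: blue is the large rod in the pocket next to yellow, with steel noses up (away from the robot), and the stop is at the top of the V. Next I fit the coordinates.

```bash
cat > fit.py <<'E'
from h import *
def body(c,col,z,roi,n='top'):
    im=c['img'].astype(int); r,g,b=im[...,0],im[...,1],im[...,2]
    m={'red':(r>1.8*g)&(r>1.8*b)&(r>50),'blue':(b>1.4*r)&(b>1.15*g)&(b>50),'yellow':(r>1.5*b)&(g>1.4*b)&(g>60)}[col]
    u0,v0,u1,v1=roi; k=np.zeros_like(m);k[v0:v1,u0:u1]=1; v,u=np.nonzero(m&k)
    P=np.array([p2w(c,a,b_,z)[:2] for a,b_ in zip(u,v)])
    if len(P)<10: return None
    rc=cv2.minAreaRect(P.astype(np.float32)); M=P.mean(0)
    w=np.linalg.eigh(np.cov((P-M).T))[1][:,1]; w*=np.sign(w[0])
    s=(P-M)@w
    return dict(n=len(P),mean=M.round(1),yaw=round(float(np.degrees(np.arctan2(w[1],w[0]))),2),ext=np.percentile(s,[0.5,99.5]).round(1),rect=np.round(rc[1],1))
E
python3 - <<'E'
from fit import *
t=load('top0');s=load('side0')
for n,c,rr,rb,ry in(('top',t,(165,205,215,275),(340,200,362,262),(312,200,342,262)),('side',s,(155,170,225,210),(285,270,345,310),(265,250,330,295))):
    print(n,'red',body(c,'red',30.4,rr)); print(n,'blue',body(c,'blue',19,rb)); print(n,'yel',body(c,'yellow',6,ry))
f=lambda x,y,z,k:p2w(t,*((140+x/4,160+y/4) if k==0 else (305+(x-430)/3,190+y/3)),z).round(1)
def rect(Q):
    Q=np.array(Q)[:,:2];e=((Q[0]-Q[3])+(Q[1]-Q[2]))/2;w=((Q[0]-Q[1])+(Q[3]-Q[2]))/2
    print('c',Q.mean(0).round(1),'L',np.linalg.norm(e).round(1),np.linalg.norm(w).round(1),'yaw',np.degrees([np.arctan2(e[1],e[0]),np.arctan2(-w[0],w[1])]).round(2))
rect([f(*p,14,1) for p in((468,25),(762,68),(742,248),(441,206))])
rect([f(*p,10,0) for p in((100,75),(402,122),(312,528),(10,465))])
print('V start',f(163,467,24,0),'vend lips',f(197,203,24,0),f(248,208,24,0),'lips start',f(135,462,24,0),f(190,468,24,0))
print('stop front top edge',f(181,193,57.4,0),f(259,206,57.4,0),'red tail',f(167,428,30.4,0),'nose base',f(201,268,30.4,0))
E
```

```text
top red {'n': 358, 'mean': array([448.3, 243.9]), 'yaw': -11.1, 'ext': array([-52.6,  47.2]), 'rect': array([ 25.8, 101.2])}
top blue {'n': 309, 'mean': array([ 483.9, -173.5]), 'yaw': -8.64, 'ext': array([-53.3,  45.8]), 'rect': array([ 23.1, 100. ])}
top yel {'n': 681, 'mean': array([ 497.4, -111.4]), 'yaw': -8.32, 'ext': array([-64.2,  65.2]), 'rect': array([ 34.8, 131.1])}
side red {'n': 337, 'mean': array([450.7, 245.4]), 'yaw': -11.49, 'ext': array([-53.1,  46.9]), 'rect': array([ 34.9, 102.3])}
side blue {'n': 491, 'mean': array([ 486.3, -170.4]), 'yaw': -8.13, 'ext': array([-53.6,  48.3]), 'rect': array([ 28.5, 103.6])}
side yel {'n': 676, 'mean': array([ 498.1, -108.6]), 'yaw': -8.25, 'ext': array([-62.1,  64.6]), 'rect': array([ 31.5, 127.7])}
c [ 482.  -203.2] L 156.3 254.6 yaw [-8.24 -7.61]
c [482.2 235. ] L 261.8 198.4 yaw [-10.35  -9.66]
V start [371.4 254.9  24. ] vend lips [539.1 240.8  24. ] [536.2 208.   24. ] lips start [374.3 272.6  24. ] [370.9 237.9  24. ]
stop front top edge [539.7 244.4  57.4] [532.  195.4  57.4] red tail [395.3 252.1  30.4] nose base [496.3 235.2  30.4]
```

```bash
python3 -c "
import cv2
im=cv2.imread('pics/c2.png');cv2.imwrite('pics/c3.png',im[:,:790])"
```

```text
(no output)
```

View pics/c3.png

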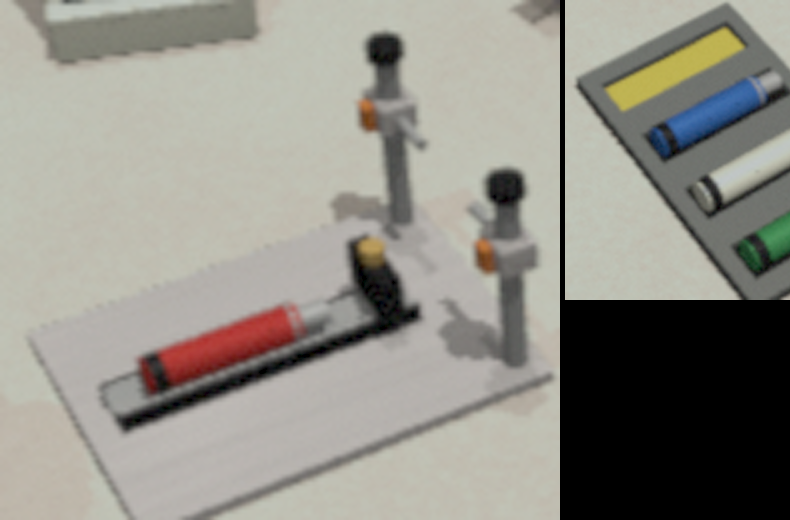

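Tray yaw is about -8.2°, the cradle about -10.9°, and sizes match the spec. Red origin ≈ (455.5, 242.5), liner ≈ (497.6, -110), blue ≈ (491, -172.5). Moving above red.

```bash
python3 -m handwheel '[{"hand":0.06,"x":0.1,"y":-0.12,"z":-0.02,"spin":0.58},{"hand":0.06,"x":0.1,"y":-0.12,"z":-0.02,"spin":0.58},{"hand":0.06,"x":0.1,"y":-0.12,"z":-0.02,"spin":0.58},{"hand":0.06,"x":0.2,"y":-0.24,"z":-0.05,"spin":0.58},{"hand":0.06,"x":0.2,"y":-0.24,"z":-0.05,"spin":0.58},{"hand":0.06,"x":0.2,"y":-0.24,"z":-0.05,"spin":0.58},{"hand":0.06,"x":0.2,"y":-0.24,"z":-0.05,"spin":0.58},{"hand":0.06,"x":0.304,"y":-0.364,"z":-0.086,"spin":0.58},{"hand":0.06,"x":0.304,"y":-0.364,"z":-0.086,"spin":0.58},{"hand":0.06,"x":0.304,"y":-0.364,"z":-0.086,"spin":0.58},{"hand":0.06,"x":0.304,"y":-0.364,"z":-0.086,"spin":0.58},{"hand":0.06,"x":0.304,"y":-0.364,"z":-0.086,"spin":0.58},{"hand":0.06,"x":0.304,"y":-0.364,"z":-0.086,"spin":0.58},{"hand":0.06,"x":0.304,"y":-0.364,"z":-0.086,"spin":0.58},{"hand":0.06,"x":0.304,"y":-0.364,"z":-0.086,"spin":0.58}]'
```

```text
t: 1.35
eef_pos: [452.7, 243.2, 119.7]
tcp_rot: [-3.141, 0.0, 1.38]
ft_force: [0.1, -0.8, 0.5]
opening: 0.634
```

```bash
python3 - <<'E'
from h import *
c=snap('side','s1'); im=c['img'][:,:,::-1]
cv2.imwrite('pics/s1c.png',cv2.resize(im[70:270,120:320],None,fx=3,fy=3,interpolation=cv2.INTER_CUBIC)); s=state();print(s['eef_pos'],s['tcp_rot'],s['ft_force'],s['opening'])
E
```

```text
[452.48347199 243.60077817 119.87528539] [-3.14144755e+00 -1.15919192e-04  1.38127844e+00] [-0.84506618  0.01809221  0.16065163] 0.6298115905599726
```

View pics/s1c.png

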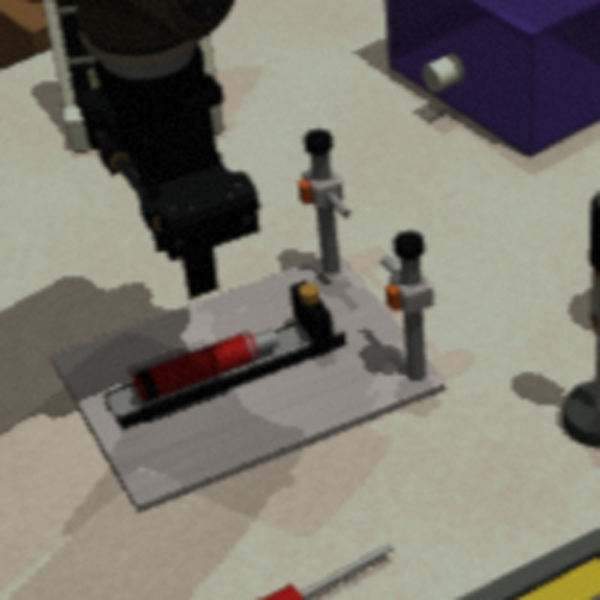

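The gripper hovers above red at the middle of the body (crop 200,345), aligned and with clear space around. Descending and gripping.

```bash
python3 -m handwheel '[{"hand":0.06,"z":-0.02},{"hand":0.06,"z":-0.04},{"hand":0.06,"z":-0.055},{"hand":0.06,"z":-0.065},{"hand":0.06,"z":-0.072},{"hand":0.06,"z":-0.078},{"hand":0.06,"z":-0.078},{"hand":0.0,"z":-0.078},{"hand":0.0,"z":-0.078},{"hand":0.0,"z":-0.078},{"hand":0.0,"z":-0.078},{"hand":0.0,"z":-0.078},{"hand":0.0,"z":-0.078},{"hand":0.0,"z":-0.078},{"hand":0.0,"z":-0.078}]'
```

```text
invalid input
```

```bash
python3 -m handwheel '[{"hand":0.06,"x":0,"y":0,"z":-0.02,"spin":0},{"hand":0.06,"x":0,"y":0,"z":-0.04,"spin":0},{"hand":0.06,"x":0,"y":0,"z":-0.055,"spin":0},{"hand":0.06,"x":0,"y":0,"z":-0.065,"spin":0},{"hand":0.06,"x":0,"y":0,"z":-0.072,"spin":0},{"hand":0.06,"x":0,"y":0,"z":-0.078,"spin":0},{"hand":0.06,"x":0,"y":0,"z":-0.078,"spin":0},{"hand":0.0,"x":0,"y":0,"z":-0.078,"spin":0},{"hand":0.0,"x":0,"y":0,"z":-0.078,"spin":0},{"hand":0.0,"x":0,"y":0,"z":-0.078,"spin":0},{"hand":0.0,"x":0,"y":0,"z":-0.078,"spin":0},{"hand":0.0,"x":0,"y":0,"z":-0.078,"spin":0},{"hand":0.0,"x":0,"y":0,"z":-0.078,"spin":0},{"hand":0.0,"x":0,"y":0,"z":-0.078,"spin":0}]'
```

```text
t: 2.57
eef_pos: [453.1, 243.0, 41.9]
tcp_rot: [3.141, -0.0, 1.381]
ft_force: [0.3, 0.2, 0.2]
opening: 0.196
```

```bash
python3 - <<'E'
from h import *
c=snap('side','s2'); im=c['img'][:,:,::-1]
s=state();print(s['opening'],s['ft_force'],s['eef_pos'])
A=cv2.resize(im[140:250,120:270],None,fx=4,fy=4,interpolation=cv2.INTER_CUBIC)
cv2.imwrite('pics/s2c.png',np.clip((A/255.)**.6*255,0,255))
from fit import body
print(body(c,'red',30.4,(155,170,225,210)))
E
```

```text
0.15663231320757096 [ 0.80701629  0.6149434  -0.72983669] [453.05821486 242.98667621  41.82768791]
{'n': 187, 'mean': array([457. , 243.3]), 'yaw': -12.34, 'ext': array([-60. ,  40.9]), 'rect': array([ 33.5, 101.2])}[ WARN:0@2.417] global loadsave.cpp:1063 imwrite_ Unsupported depth image for selected encoder is fallbacked to CV_8U.
```

View pics/s2c.png

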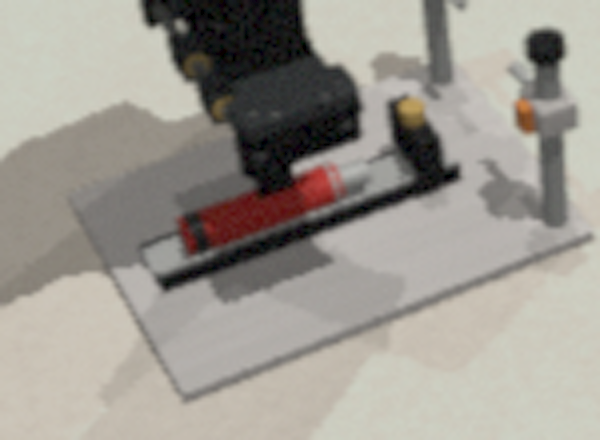

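```bash
python3 - <<'E'
from h import *
c=load('s2'); 
for p in [(453,243,43.4),(449.5,224,28),(449.5,224,40),(449.5,224,46),(451,234,43),(451,234,28)]: print(p,(w2p(c,p)-[120,140])*4)
s=state();print(s['t'],s['opening'])
E
python3 -m handwheel '[{"hand":0.0,"x":0,"y":0,"z":0,"spin":0},{"hand":0.0,"x":0,"y":0,"z":0,"spin":0},{"hand":0.0,"x":0,"y":0,"z":0,"spin":0}]'
```

```text
(453, 243, 43.4) [268.03701784 188.19898275]
(449.5, 224, 28) [284.22478951 225.42024997]
(449.5, 224, 40) [281.63369069 210.81325585]
(449.5, 224, 46) [280.32551345 203.43857102]
(451, 234, 43) [273.71195752 197.63772163]
(451, 234, 28) [276.99906785 215.91633257]
2.6167 0.15663231320757096
t: 2.87
eef_pos: [453.0, 243.0, 41.7]
tcp_rot: [-3.142, -0.0, 1.381]
ft_force: [-0.1, 0.6, -0.1]
opening: 0.008
```

The fingers shut fully at z=42, so the tips passed over the rod: the real fingertips sit higher than the state implies. I'll measure the shut fingertip in the image.

```bash
python3 - <<'E'
from h import *
c=snap('side','s3'); im=c['img'][:,:,::-1]
A=cv2.resize(im[160:220,150:235],None,fx=8,fy=8,interpolation=cv2.INTER_CUBIC)
cv2.imwrite('pics/s3c.png',np.clip((A/255.)**.5*255,0,255).astype(np.uint8))
for p in [(453,243,28),(453,243,43.4),(453,243,46),(453,243,50)]: print(p,(w2p(c,p)-[150,160])*8)
E
```

```text
(453, 243, 28) [302.88655684 253.91829871]
(453, 243, 43.4) [296.07403568 216.39796549]
(453, 243, 46) [294.91276199 210.00218706]
(453, 243, 50) [293.11984703 200.12760976]
```

View pics/s3c.png

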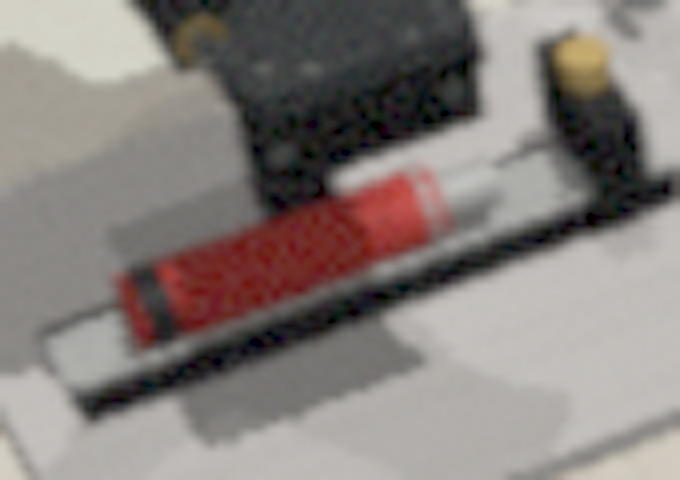

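```bash
python3 -m handwheel '[{"hand":0.0,"x":0,"y":0,"z":-0.001,"spin":0},{"hand":0.0,"x":0,"y":0,"z":-0.002,"spin":0},{"hand":0.0,"x":0,"y":0,"z":-0.002,"spin":0}]';python3 -m handwheel '[{"hand":0.0,"x":0,"y":0,"z":-0.001,"spin":0},{"hand":0.0,"x":0,"y":0,"z":-0.001,"spin":0}]'
```

```text
t: 3.17
eef_pos: [452.9, 243.0, 39.5]
tcp_rot: [-3.141, 0.0, 1.381]
ft_force: [-0.5, -0.5, 0.2]
opening: 0.004
t: 3.33
eef_pos: [453.0, 243.0, 38.6]
tcp_rot: [-3.141, 0.0, 1.381]
ft_force: [-0.3, 0.4, 0.3]
opening: 0.003
```

```bash
python3 - <<'E'
from h import *
g=lambda A:np.clip((A/255.)**.45*255,0,255).astype(np.uint8)
c=snap('side','s4'); im=c['img'][:,:,::-1]
A=g(cv2.resize(im[100:210,130:230],None,fx=4,fy=4,interpolation=cv2.INTER_CUBIC))
d=snap('top','t4'); jm=d['img'][:,:,::-1]
B=g(cv2.resize(jm[180:290,140:235],None,fx=4,fy=4,interpolation=cv2.INTER_CUBIC))
cv2.imwrite('pics/s4c.png',np.hstack([A,B]))
for z in (25,44,100): print((w2p(c,(453,243,z))-[130,100])*4,(w2p(d,(453,243,z))-[140,180])*4+[400,0])
E
```

```text
[232.10035792 370.57805066] [587.31691309 256.94735168]
[227.90316835 347.46179936] [581.37918192 253.89481969]
[215.01985882 276.50626677] [562.79187021 244.33925683]
```

View pics/s4c.png

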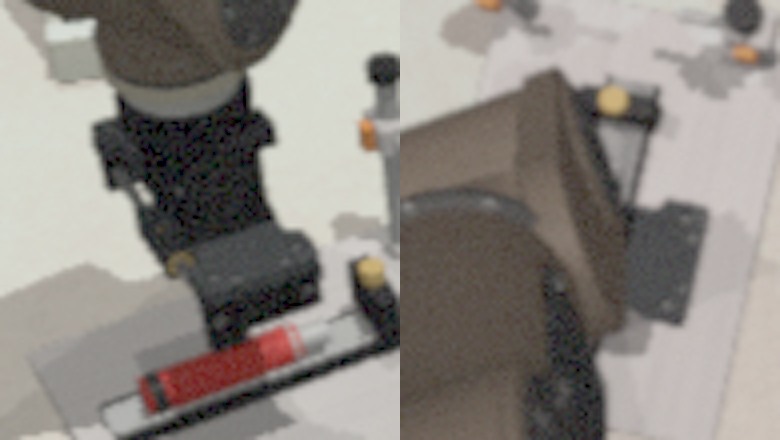

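```bash
python3 - <<'E'
from h import *
d=load('t4');c=load('s4')
for z in (100,110,120,140): print(z,*[p2w(d,140+(x-400)/4,180+y/4,z).round(0)[:2] for x,y in((705,205),(685,325))],*[p2w(c,130+x/4,100+y/4,z).round(0)[:2] for x,y in((318,265),(210,285),(320,290),(212,320))])
# triangulate: near end-corner far(+x) bottom: side (320,290); rays
E
```

```text
100 [477. 159.] [406. 169.] [504. 211.] [447. 238.] [492. 192.] [430. 212.]
110 [476. 158.] [405. 167.] [498. 201.] [441. 228.] [486. 182.] [425. 201.]
120 [475. 156.] [405. 166.] [492. 190.] [436. 217.] [480. 171.] [420. 191.]
140 [472. 153.] [403. 163.] [479. 169.] [424. 195.] [468. 151.] [409. 169.]
```

The image puts the gripper about 20 mm higher than the stated TCP geometry, while x and y agree. I'll find the true tip height with a gentle touch on the rod's top (z 43.4).

```bash
python3 -m handwheel '[{"hand":0.0,"x":0,"y":0,"z":-0.001,"spin":0},{"hand":0.0,"x":0,"y":0,"z":-0.002,"spin":0},{"hand":0.0,"x":0,"y":0,"z":-0.002,"spin":0}]' | grep -E "eef|ft"
```

```text
eef_pos: [453.0, 243.0, 36.6]
ft_force: [-1.1, -0.3, 0.1]
```

```bash
python3 -m handwheel '[{"hand":0.0,"x":0,"y":0,"z":-0.001,"spin":0},{"hand":0.0,"x":0,"y":0,"z":-0.002,"spin":0},{"hand":0.0,"x":0,"y":0,"z":-0.002,"spin":0}]' | grep -E "eef|ft"
```

```text
eef_pos: [453.1, 243.0, 34.8]
ft_force: [-0.0, -0.0, 1.1]
```

```bash
python3 -m handwheel '[{"hand":0.0,"x":0,"y":0,"z":-0.001,"spin":0},{"hand":0.0,"x":0,"y":0,"z":-0.002,"spin":0},{"hand":0.0,"x":0,"y":0,"z":-0.002,"spin":0}]' | grep -E "eef|ft"
```

```text
eef_pos: [453.2, 243.1, 34.4]
ft_force: [-5.1, -2.7, 25.8]
```

```bash
python3 - <<'E'
from h import *
c=snap('side','s5'); im=c['img'][:,:,::-1]
A=cv2.resize(im[150:215,155:240],None,fx=8,fy=8,interpolation=cv2.INTER_CUBIC)
cv2.imwrite('pics/s5c.png',np.clip((A/255.)**.4*255,0,255).astype(np.uint8))
for p in [(453,243,21),(453,243,43.4),(453,243,50)]: print(p,(w2p(c,p)-[155,150])*8)
E
```

```text
(453, 243, 21) [265.94643412 350.77074036]
(453, 243, 43.4) [256.07403568 296.39796549]
(453, 243, 50) [253.11984703 280.12760976]
```

View pics/s5c.png

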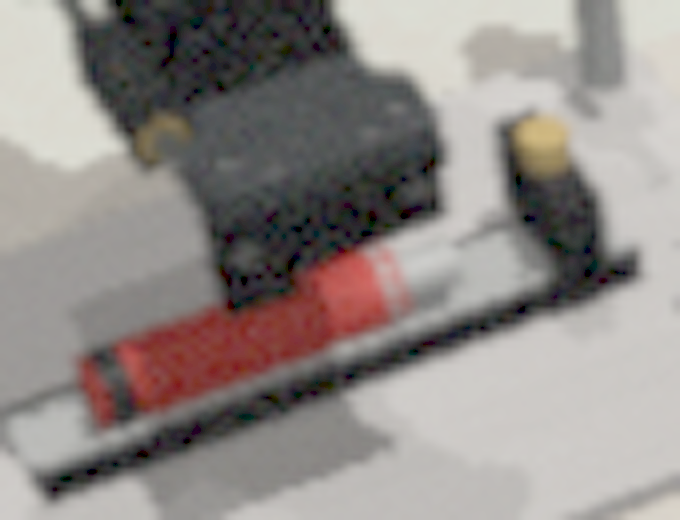

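Contact came at reported z 34.6 with 26 N. The tips are therefore about 9 mm above the reported TCP z, so the z reading is about 23 mm low (true tip z ≈ reported + 8.8). Backing off, opening and regrasping with tips at 28 mm.

```bash
python3 -m handwheel '[{"hand":0.0,"x":0,"y":0,"z":0.01,"spin":0},{"hand":0.056,"x":0,"y":0,"z":0.02,"spin":0},{"hand":0.056,"x":0,"y":0,"z":0.02,"spin":0},{"hand":0.056,"x":0,"y":0,"z":0.02,"spin":0},{"hand":0.056,"x":0,"y":0,"z":0.02,"spin":0},{"hand":0.056,"x":0,"y":0,"z":0.02,"spin":0},{"hand":0.056,"x":0,"y":0,"z":0.02,"spin":0},{"hand":0.056,"x":0,"y":0,"z":0.02,"spin":0},{"hand":0.056,"x":0,"y":0,"z":0.02,"spin":0},{"hand":0.056,"x":0,"y":0,"z":0.02,"spin":0},{"hand":0.056,"x":0,"y":0,"z":0.02,"spin":0},{"hand":0.056,"x":0,"y":0,"z":0.02,"spin":0},{"hand":0.056,"x":0,"y":0,"z":0.012,"spin":0},{"hand":0.056,"x":0,"y":0,"z":0.005,"spin":0},{"hand":0.056,"x":0,"y":0,"z":0.0,"spin":0},{"hand":0.056,"x":0,"y":0,"z":-0.004,"spin":0}]'
```

```text
t: 5.57
eef_pos: [452.7, 242.8, 27.7]
tcp_rot: [-3.141, 0.001, 1.381]
ft_force: [0.3, 0.3, 0.5]
opening: 0.588
```

```bash
python3 -m handwheel '[{"hand":0.056,"x":0,"y":0,"z":-0.003,"spin":0},{"hand":0.056,"x":0,"y":0,"z":-0.006,"spin":0},{"hand":0.056,"x":0,"y":0,"z":-0.009,"spin":0},{"hand":0.0,"x":0,"y":0,"z":-0.009,"spin":0},{"hand":0.0,"x":0,"y":0,"z":-0.009,"spin":0},{"hand":0.0,"x":0,"y":0,"z":-0.009,"spin":0},{"hand":0.0,"x":0,"y":0,"z":-0.009,"spin":0},{"hand":0.0,"x":0,"y":0,"z":-0.009,"spin":0},{"hand":0.0,"x":0,"y":0,"z":-0.009,"spin":0},{"hand":0.0,"x":0,"y":0,"z":-0.009,"spin":0},{"hand":0.0,"x":0,"y":0,"z":-0.009,"spin":0},{"hand":0.0,"x":0,"y":0,"z":-0.009,"spin":0},{"hand":0.0,"x":0,"y":0,"z":-0.009,"spin":0}]'
```

```text
t: 6.65
eef_pos: [453.2, 243.2, 20.0]
tcp_rot: [3.141, -0.001, 1.381]
ft_force: [0.0, 4.1, 4.3]
opening: 0.267
```

Gripped: opening is 25.4 mm on a 26 mm rod. Lifting and carrying to above the liner.

```bash
python3 -m handwheel '[{"hand":0,"x":0,"y":0,"z":0.01,"spin":0},{"hand":0,"x":0,"y":0,"z":0.03,"spin":0},{"hand":0,"x":0,"y":0,"z":0.06,"spin":0},{"hand":0,"x":0,"y":-0.005,"z":0.08,"spin":0},{"hand":0,"x":0.004,"y":-0.025,"z":0.085,"spin":0.1},{"hand":0,"x":0.008,"y":-0.055,"z":0.085,"spin":0.2},{"hand":0,"x":0.012,"y":-0.085,"z":0.085,"spin":0.3},{"hand":0,"x":0.016,"y":-0.115,"z":0.085,"spin":0.4},{"hand":0,"x":0.02,"y":-0.145,"z":0.085,"spin":0.54},{"hand":0,"x":0.024,"y":-0.175,"z":0.085,"spin":0.54},{"hand":0,"x":0.028,"y":-0.205,"z":0.085,"spin":0.54},{"hand":0,"x":0.032,"y":-0.235,"z":0.085,"spin":0.54},{"hand":0,"x":0.036,"y":-0.265,"z":0.085,"spin":0.54},{"hand":0,"x":0.04,"y":-0.295,"z":0.085,"spin":0.54},{"hand":0,"x":0.042,"y":-0.32,"z":0.085,"spin":0.54},{"hand":0,"x":0.042,"y":-0.34,"z":0.085,"spin":0.54},{"hand":0,"x":0.042,"y":-0.35,"z":0.085,"spin":0.54},{"hand":0,"x":0.042,"y":-0.353,"z":0.085,"spin":0.54},{"hand":0,"x":0.042,"y":-0.353,"z":0.085,"spin":0.54}]'
python3 - <<'E'
from h import *
from fit import body
s=state();print(s['eef_pos'],s['tcp_rot'],s['opening'])
c=snap('side','s6'); im=c['img'][:,:,::-1]
A=cv2.resize(im[130:330,240:420],None,fx=3,fy=3,interpolation=cv2.INTER_CUBIC)
cv2.imwrite('pics/s6c.png',np.clip((A/255.)**.6*255,0,255).astype(np.uint8))
print(body(c,'red',115,(250,180,360,300)))
E
```

```text
t: 8.23
eef_pos: [494.7, -110.1, 104.9]
tcp_rot: [-3.141, -0.0, 1.427]
ft_force: [-0.5, -0.1, -1.9]
opening: 0.268
[ 494.67691013 -110.08989989  104.86979805] [-3.14105217e+00 -1.49862278e-04  1.42683702e+00] 0.2680948618293273
{'n': 239, 'mean': array([ 466.8, -104.5]), 'yaw': -1.65, 'ext': array([-32.1,  30.8]), 'rect': array([28.4, 63.6])}
```

View pics/s6c.png

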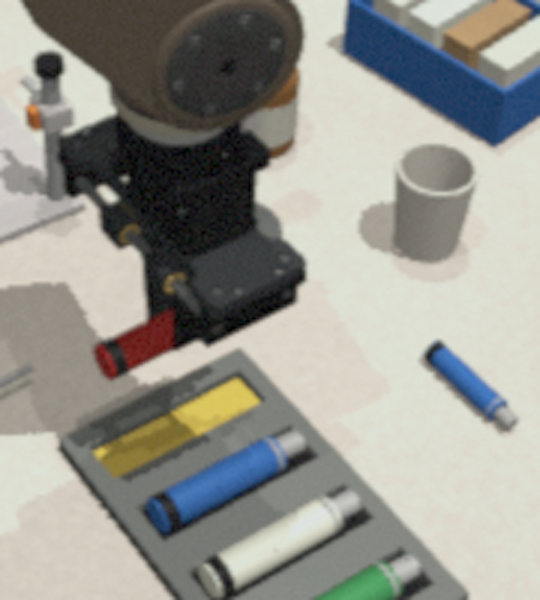

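```bash
python3 - <<'E'
from h import *
c=load('s6'); p=p2w(c,240+107/3,130+360/3,115.3)[:2]; d=np.array([np.cos(np.radians(8.2)),-np.sin(np.radians(8.2))])
print('tail',p,'origin est',p+60*d,'pred',np.array([495,-110])+2.5*d)
E
python3 -m handwheel '[{"hand":0,"x":0,"y":0,"z":-0.02,"spin":0},{"hand":0,"x":0,"y":0,"z":-0.045,"spin":0},{"hand":0,"x":0,"y":0,"z":-0.06,"spin":0},{"hand":0,"x":0,"y":0,"z":-0.07,"spin":0},{"hand":0,"x":0,"y":0,"z":-0.076,"spin":0},{"hand":0,"x":0,"y":0,"z":-0.076,"spin":0},{"hand":0,"x":0,"y":0,"z":-0.076,"spin":0}]'
```

```text
tail [ 442.23961985 -102.31311688] origin est [ 501.62619371 -110.87085291] pred [ 497.47444058 -110.35657233]
t: 8.87
eef_pos: [495.2, -109.7, 29.1]
tcp_rot: [3.141, -0.0, 1.428]
ft_force: [-0.3, -0.8, -1.2]
opening: 0.266
```

```bash
python3 -m handwheel '[{"hand":0,"x":-0.002,"y":0,"z":-0.004,"spin":0},{"hand":0,"x":-0.002,"y":0,"z":-0.008,"spin":0},{"hand":0,"x":-0.002,"y":0,"z":-0.012,"spin":0},{"hand":0,"x":-0.002,"y":0,"z":-0.015,"spin":0},{"hand":0,"x":-0.002,"y":0,"z":-0.017,"spin":0},{"hand":0,"x":-0.002,"y":0,"z":-0.018,"spin":0},{"hand":0,"x":-0.002,"y":0,"z":-0.018,"spin":0}]'
```

```text
t: 9.45
eef_pos: [493.0, -110.0, 10.5]
tcp_rot: [-3.141, -0.0, 1.428]
ft_force: [0.2, 0.8, -1.0]
opening: 0.269
```

```bash
python3 -m handwheel '[{"hand":0,"x":0,"y":0,"z":-0.001,"spin":0},{"hand":0,"x":0,"y":0,"z":-0.002,"spin":0},{"hand":0,"x":0,"y":0,"z":-0.002,"spin":0}]'
```

```text
t: 9.7
eef_pos: [493.0, -110.0, 8.7]
tcp_rot: [3.142, -0.0, 1.428]
ft_force: [-0.7, 0.1, -1.5]
opening: 0.267
```

```bash
python3 -m handwheel '[{"hand":0,"x":0,"y":0,"z":-0.0005,"spin":0},{"hand":0,"x":0,"y":0,"z":-0.001,"spin":0},{"hand":0,"x":0,"y":0,"z":-0.001,"spin":0}]'
```

```text
t: 9.95
eef_pos: [493.1, -110.0, 8.5]
tcp_rot: [3.141, 0.0, 1.428]
ft_force: [-2.8, 1.5, 9.7]
opening: 0.263
```

```bash
python3 -m handwheel '[{"hand":0,"x":0,"y":0,"z":-0.0005,"spin":0},{"hand":0,"x":0,"y":0,"z":-0.001,"spin":0},{"hand":0,"x":0,"y":0,"z":-0.001,"spin":0}]'
```

```text
t: 10.2
eef_pos: [493.1, -110.0, 8.4]
tcp_rot: [3.14, 0.0, 1.428]
ft_force: [-6.2, 1.7, 24.7]
opening: 0.269
```

Floor contact at 8.5, against 8.6 predicted, so red is in the pocket. Releasing with a limited opening, then rising.

```bash
python3 -m handwheel '[{"hand":0,"x":0,"y":0,"z":0.0015,"spin":0},{"hand":0.035,"x":0,"y":0,"z":0.0015,"spin":0},{"hand":0.05,"x":0,"y":0,"z":0.0015,"spin":0},{"hand":0.05,"x":0,"y":0,"z":0.0015,"spin":0},{"hand":0.05,"x":0,"y":0,"z":0.0015,"spin":0},{"hand":0.05,"x":0,"y":0,"z":0.0015,"spin":0},{"hand":0.05,"x":0,"y":0,"z":0.0015,"spin":0},{"hand":0.05,"x":0,"y":0,"z":0.01,"spin":0},{"hand":0.05,"x":0,"y":0,"z":0.03,"spin":0},{"hand":0.05,"x":0,"y":0,"z":0.06,"spin":0},{"hand":0.05,"x":0,"y":0,"z":0.09,"spin":0},{"hand":0.05,"x":0,"y":0,"z":0.12,"spin":0},{"hand":0.05,"x":0,"y":0.03,"z":0.12,"spin":0},{"hand":0.05,"x":-0.02,"y":0.06,"z":0.12,"spin":0},{"hand":0.05,"x":-0.04,"y":0.1,"z":0.12,"spin":0},{"hand":0.05,"x":-0.04,"y":0.14,"z":0.12,"spin":0},{"hand":0.05,"x":-0.04,"y":0.17,"z":0.12,"spin":0},{"hand":0.05,"x":-0.04,"y":0.17,"z":0.12,"spin":0},{"hand":0.05,"x":-0.04,"y":0.17,"z":0.12,"spin":0}]'
python3 - <<'E'
from fit import *
s=snap('side','s7'); t=snap('top','t7')
for n,c,r,b in(('side',s,(255,240,340,300),(285,265,350,315)),('top',t,(308,195,345,265),(340,200,362,262))):
    print(n,body(c,'red',19,r),body(c,'blue',19,b))
E
```

```text
t: 11.78
eef_pos: [452.9, 61.3, 127.4]
tcp_rot: [3.141, -0.0, 1.431]
ft_force: [-1.3, -0.6, 0.6]
opening: 0.529
side {'n': 487, 'mean': array([ 489.3, -108.5]), 'yaw': -6.83, 'ext': array([-55.5,  51.9]), 'rect': array([ 30.8, 109.9])} {'n': 516, 'mean': array([ 485.3, -170.6]), 'yaw': -8.05, 'ext': array([-53.8,  49.1]), 'rect': array([ 29.2, 104.9])}
top {'n': 329, 'mean': array([ 487.3, -109.2]), 'yaw': -8.47, 'ext': array([-50.8,  45.6]), 'rect': array([24.1, 99.2])} {'n': 352, 'mean': array([ 483.4, -173.5]), 'yaw': -8.41, 'ext': array([-53.1,  46.3]), 'rect': array([ 25.7, 100.4])}
```

Red lies in the pocket, origin about 3 mm short of the liner centre and yaw ok. Going for blue.

```bash
python3 -m handwheel '[{"hand":0.05,"x":0.01,"y":-0.04,"z":0,"spin":0},{"hand":0.05,"x":0.02,"y":-0.08,"z":0,"spin":0},{"hand":0.05,"x":0.03,"y":-0.12,"z":0,"spin":0},{"hand":0.05,"x":0.035,"y":-0.16,"z":0,"spin":0},{"hand":0.05,"x":0.0355,"y":-0.2,"z":0,"spin":0},{"hand":0.05,"x":0.0355,"y":-0.22,"z":-0.01,"spin":0},{"hand":0.05,"x":0.0355,"y":-0.2327,"z":-0.03,"spin":0},{"hand":0.05,"x":0.0355,"y":-0.2327,"z":-0.05,"spin":0},{"hand":0.05,"x":0.0355,"y":-0.2327,"z":-0.06,"spin":0},{"hand":0.05,"x":0.0355,"y":-0.2327,"z":-0.06,"spin":0},{"hand":0.05,"x":0.0355,"y":-0.2327,"z":-0.06,"spin":0}]'
python3 -m handwheel '[{"hand":0.05,"x":0,"y":0,"z":-0.02,"spin":0},{"hand":0.05,"x":0,"y":0,"z":-0.035,"spin":0},{"hand":0.05,"x":0,"y":0,"z":-0.045,"spin":0},{"hand":0.05,"x":0,"y":0,"z":-0.053,"spin":0},{"hand":0.05,"x":0,"y":0,"z":-0.058,"spin":0},{"hand":0.05,"x":0,"y":0,"z":-0.058,"spin":0},{"hand":0,"x":0,"y":0,"z":-0.058,"spin":0},{"hand":0,"x":0,"y":0,"z":-0.058,"spin":0},{"hand":0,"x":0,"y":0,"z":-0.058,"spin":0},{"hand":0,"x":0,"y":0,"z":-0.058,"spin":0},{"hand":0,"x":0,"y":0,"z":-0.058,"spin":0},{"hand":0,"x":0,"y":0,"z":-0.058,"spin":0},{"hand":0,"x":0,"y":0,"z":-0.058,"spin":0},{"hand":0,"x":0,"y":0,"z":-0.058,"spin":0},{"hand":0,"x":0,"y":0,"z":-0.058,"spin":0}]'
```

```text
t: 12.8
eef_pos: [488.2, -173.0, 66.8]
tcp_rot: [-3.141, -0.0, 1.427]
ft_force: [1.0, 0.6, -0.1]
opening: 0.525
t: 14.05
eef_pos: [488.7, -172.8, 9.1]
tcp_rot: [3.141, 0.0, 1.428]
ft_force: [-0.7, 1.1, 5.7]
opening: 0.267
```

Gripped blue (25.4 mm). Lifting and carrying it to where red lay, a few mm further back from the stop.

```bash
python3 -m handwheel '[{"hand":0,"x":0,"y":0,"z":0.01,"spin":0},{"hand":0,"x":0,"y":0,"z":0.03,"spin":0},{"hand":0,"x":0,"y":0,"z":0.06,"spin":0},{"hand":0,"x":0,"y":0.01,"z":0.08,"spin":0},{"hand":0,"x":-0.003,"y":0.035,"z":0.085,"spin":0},{"hand":0,"x":-0.006,"y":0.065,"z":0.085,"spin":-0.1},{"hand":0,"x":-0.009,"y":0.095,"z":0.085,"spin":-0.2},{"hand":0,"x":-0.012,"y":0.125,"z":0.085,"spin":-0.3},{"hand":0,"x":-0.015,"y":0.155,"z":0.085,"spin":-0.4},{"hand":0,"x":-0.018,"y":0.185,"z":0.085,"spin":-0.54},{"hand":0,"x":-0.021,"y":0.215,"z":0.085,"spin":-0.54},{"hand":0,"x":-0.024,"y":0.245,"z":0.085,"spin":-0.54},{"hand":0,"x":-0.027,"y":0.275,"z":0.085,"spin":-0.54},{"hand":0,"x":-0.03,"y":0.305,"z":0.085,"spin":-0.54},{"hand":0,"x":-0.033,"y":0.335,"z":0.085,"spin":-0.54},{"hand":0,"x":-0.036,"y":0.365,"z":0.085,"spin":-0.54},{"hand":0,"x":-0.038,"y":0.39,"z":0.085,"spin":-0.54},{"hand":0,"x":-0.0385,"y":0.408,"z":0.085,"spin":-0.54},{"hand":0,"x":-0.0385,"y":0.4163,"z":0.085,"spin":-0.54},{"hand":0,"x":-0.0385,"y":0.4163,"z":0.085,"spin":-0.54}]'
python3 - <<'E'
from h import *
import cv2
def screw(c,roi):
    im=c['img'].astype(int);r,g,b=im[...,0],im[...,1],im[...,2];m=(r>1.5*b)&(g>1.2*b)&(r>70);k=np.zeros_like(m);u0,v0,u1,v1=roi;k[v0:v1,u0:u1]=1
    v,u=np.nonzero(m&k);return u.mean(),v.mean(),len(u)
t=load('top0');s=load('side0')
for c,roi in((t,(183,195,205,215)),(s,(212,160,232,185))):
    u,v,n=screw(c,roi);print(n,[p2w(c,u,v,z).round(1) for z in(64,67)])
c=snap('side','s8'); im=c['img'][:,:,::-1]
A=cv2.resize(im[110:240,130:270],None,fx=4,fy=4,interpolation=cv2.INTER_CUBIC)
cv2.imwrite('pics/s8c.png',np.clip((A/255.)**.5*255,0,255).astype(np.uint8)); print(state()['eef_pos'])
E
```

```text
t: 15.72
eef_pos: [449.9, 244.7, 94.0]
tcp_rot: [3.141, -0.0, 1.383]
ft_force: [-0.6, -0.7, -1.0]
opening: 0.268
39 [array([549.1, 224.8,  64. ]), array([548.6, 224.3,  67. ])]
29 [array([550.7, 227.5,  64. ]), array([548.8, 224.4,  67. ])]
[449.87186323 243.66875904  93.91167167]
```

Screw-head triangulation in both views gives (549, 224.5), on the V line at -10.9°, so the stop face is about 30 mm ahead of the nose. Lowering.

```bash
python3 -m handwheel '[{"hand":0,"x":0,"y":0,"z":-0.02,"spin":0},{"hand":0,"x":0,"y":0,"z":-0.04,"spin":0},{"hand":0,"x":0,"y":0,"z":-0.055,"spin":0},{"hand":0,"x":0,"y":0,"z":-0.062,"spin":0},{"hand":0,"x":0,"y":0,"z":-0.067,"spin":0},{"hand":0,"x":0,"y":0,"z":-0.07,"spin":0},{"hand":0,"x":0,"y":0,"z":-0.071,"spin":0},{"hand":0,"x":0,"y":0,"z":-0.071,"spin":0}]'
```

```text
t: 16.43
eef_pos: [450.3, 243.4, 23.1]
tcp_rot: [3.141, -0.0, 1.38]
ft_force: [-0.6, 0.0, -1.5]
opening: 0.266
```

```bash
python3 -m handwheel '[{"hand":0,"x":0,"y":0,"z":-0.0005,"spin":0},{"hand":0,"x":0,"y":0,"z":-0.001,"spin":0},{"hand":0,"x":0,"y":0,"z":-0.0015,"spin":0},{"hand":0,"x":0,"y":0,"z":-0.0015,"spin":0}]'
```

```text
t: 16.77
eef_pos: [450.1, 243.7, 21.4]
tcp_rot: [3.141, -0.0, 1.381]
ft_force: [0.0, 0.2, -1.3]
opening: 0.265
```

```bash
python3 -m handwheel '[{"hand":0,"x":0,"y":0,"z":-0.0005,"spin":0},{"hand":0,"x":0,"y":0,"z":-0.001,"spin":0},{"hand":0,"x":0,"y":0,"z":-0.001,"spin":0}]'
```

```text
t: 17.02
eef_pos: [450.2, 243.8, 20.5]
tcp_rot: [3.141, -0.001, 1.381]
ft_force: [-0.6, 0.9, 3.0]
opening: 0.268
```

```bash
python3 -m handwheel '[{"hand":0,"x":0,"y":0,"z":-0.0005,"spin":0},{"hand":0,"x":0,"y":0,"z":-0.0005,"spin":0}]'
```

```text
t: 17.18
eef_pos: [450.2, 243.8, 20.4]
tcp_rot: [3.141, -0.001, 1.381]
ft_force: [-1.8, 0.8, 9.5]
opening: 0.266
```

V contact at 20.5, exactly as predicted. Sliding along the V slowly, watching force.

```bash
python3 -m handwheel '[{"hand":0,"x":0.002,"y":-0.0004,"z":0.0005,"spin":0},{"hand":0,"x":0.004,"y":-0.0008,"z":0.0005,"spin":0},{"hand":0,"x":0.006,"y":-0.0012,"z":0.0005,"spin":0},{"hand":0,"x":0.008,"y":-0.0015,"z":0.0005,"spin":0},{"hand":0,"x":0.01,"y":-0.0019,"z":0.0005,"spin":0},{"hand":0,"x":0.012,"y":-0.0023,"z":0.0005,"spin":0},{"hand":0,"x":0.014,"y":-0.0027,"z":0.0005,"spin":0},{"hand":0,"x":0.016,"y":-0.0031,"z":0.0005,"spin":0},{"hand":0,"x":0.018,"y":-0.0035,"z":0.0005,"spin":0},{"hand":0,"x":0.018,"y":-0.0035,"z":0.0005,"spin":0}]'
python3 - <<'E'
from fit import *
c=snap('side','s9');im=c['img'][:,:,::-1]
A=cv2.resize(im[140:220,150:250],None,fx=7,fy=7,interpolation=cv2.INTER_CUBIC)
cv2.imwrite('pics/s9c.png',np.clip((A/255.)**.5*255,0,255).astype(np.uint8))
E
```

```text
t: 18.02
eef_pos: [467.1, 240.5, 20.5]
tcp_rot: [-3.14, 0.0, 1.38]
ft_force: [-7.3, 6.7, 9.4]
opening: 0.264
```

View pics/s9c.png

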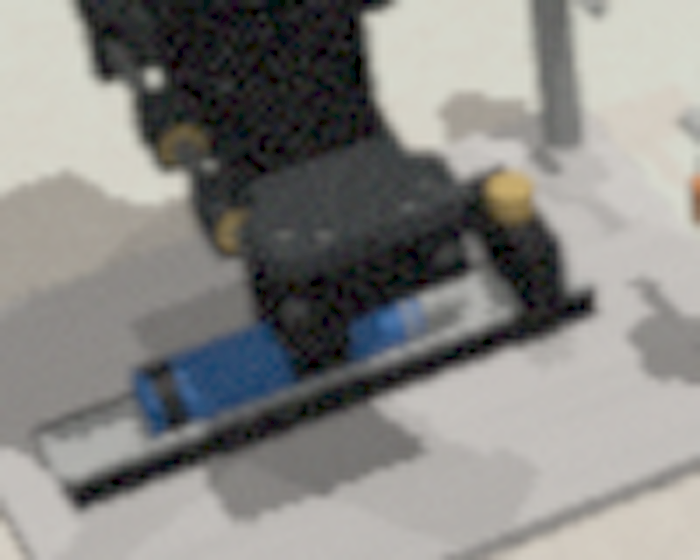

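Blue lies level in the V with its nose (crop 470,310) a short gap from the stop (515,285). Easing y to relieve the side load and creeping on.

```bash
python3 -m handwheel '[{"hand":0,"x":0.001,"y":0.001,"z":0.0003,"spin":0},{"hand":0,"x":0.002,"y":0.001,"z":0.0003,"spin":0},{"hand":0,"x":0.003,"y":0.0008,"z":0.0003,"spin":0},{"hand":0,"x":0.004,"y":0.0006,"z":0.0003,"spin":0},{"hand":0,"x":0.004,"y":0.0006,"z":0.0003,"spin":0}]'
```

```text
t: 18.48
eef_pos: [469.5, 240.1, 20.4]
tcp_rot: [-3.137, 0.003, 1.381]
ft_force: [-11.8, -0.1, 9.9]
opening: 0.263
```

```bash
python3 -m handwheel '[{"hand":0,"x":0.001,"y":-0.0002,"z":0,"spin":0},{"hand":0,"x":0.002,"y":-0.0004,"z":0,"spin":0},{"hand":0,"x":0.002,"y":-0.0004,"z":0,"spin":0}]'
```

```text
t: 18.73
eef_pos: [471.6, 239.7, 20.5]
tcp_rot: [-3.137, 0.003, 1.381]
ft_force: [-11.6, -0.8, 11.0]
opening: 0.266
```

```bash
python3 -m handwheel '[{"hand":0,"x":0.0,"y":0,"z":0.001,"spin":0},{"hand":0,"x":0.001,"y":-0.0002,"z":0.001,"spin":0},{"hand":0,"x":0.002,"y":-0.0004,"z":0.001,"spin":0},{"hand":0,"x":0.002,"y":-0.0004,"z":0.001,"spin":0}]'
```

```text
t: 19.07
eef_pos: [476.2, 239.7, 21.4]
tcp_rot: [-3.141, 0.0, 1.381]
ft_force: [-1.0, -2.0, 1.4]
opening: 0.265
```

```bash
python3 -m handwheel '[{"hand":0,"x":0.001,"y":-0.0002,"z":0,"spin":0},{"hand":0,"x":0.002,"y":-0.0004,"z":0,"spin":0},{"hand":0,"x":0.002,"y":-0.0004,"z":0,"spin":0}]'
```

```text
t: 19.32
eef_pos: [478.2, 239.3, 21.5]
tcp_rot: [-3.142, 0.0, 1.381]
ft_force: [-0.6, -2.4, 0.0]
opening: 0.264
```

```bash
python3 -m handwheel '[{"hand":0,"x":0.001,"y":-0.0004,"z":-0.0004,"spin":0},{"hand":0,"x":0.002,"y":-0.0007,"z":-0.0004,"spin":0},{"hand":0,"x":0.002,"y":-0.0007,"z":-0.0004,"spin":0}]'
```

```text
t: 19.57
eef_pos: [480.1, 238.6, 21.1]
tcp_rot: [-3.141, 0.0, 1.381]
ft_force: [-2.2, -2.7, 1.7]
opening: 0.268
```

```bash
python3 -m handwheel '[{"hand":0,"x":0.001,"y":-0.0002,"z":0,"spin":0},{"hand":0,"x":0.002,"y":-0.0004,"z":0,"spin":0},{"hand":0,"x":0.002,"y":-0.0004,"z":0,"spin":0}]'
```

```text
t: 19.82
eef_pos: [482.1, 238.3, 21.2]
tcp_rot: [-3.141, 0.0, 1.381]
ft_force: [-2.3, -3.3, 1.5]
opening: 0.265
```

```bash
python3 -m handwheel '[{"hand":0,"x":0.001,"y":-0.0005,"z":0,"spin":0},{"hand":0,"x":0.002,"y":-0.0008,"z":0,"spin":0},{"hand":0,"x":0.002,"y":-0.0008,"z":0,"spin":0}]'
```

```text
t: 20.07
eef_pos: [482.3, 237.8, 20.8]
tcp_rot: [-3.138, 0.001, 1.381]
ft_force: [-10.3, 3.6, 3.6]
opening: 0.269
```

```bash
python3 -m handwheel '[{"hand":0,"x":0.001,"y":-0.0002,"z":0,"spin":0},{"hand":0,"x":0.002,"y":-0.0004,"z":0,"spin":0},{"hand":0,"x":0.002,"y":-0.0004,"z":0,"spin":0}]'
```

```text
t: 20.32
eef_pos: [482.4, 237.7, 20.7]
tcp_rot: [-3.135, 0.002, 1.381]
ft_force: [-19.2, 8.2, 7.4]
opening: 0.267
```

Stalled at x=482.4 with 20 N: nose against the stop. Unloading, then releasing.

```bash
python3 -m handwheel '[{"hand":0,"x":-0.001,"y":0.0002,"z":-0.0003,"spin":0},{"hand":0,"x":-0.002,"y":0.0004,"z":-0.0004,"spin":0},{"hand":0,"x":-0.003,"y":0.0008,"z":-0.0005,"spin":0},{"hand":0,"x":-0.003,"y":0.0008,"z":-0.0005,"spin":0}]'
```

```text
t: 20.65
eef_pos: [482.3, 237.9, 20.8]
tcp_rot: [-3.141, 0.001, 1.381]
ft_force: [-6.7, -3.2, 6.1]
opening: 0.267
```

```bash
python3 -m handwheel '[{"hand":0.032,"x":0,"y":0,"z":0,"spin":0},{"hand":0.04,"x":0,"y":0,"z":0,"spin":0},{"hand":0.055,"x":0,"y":0,"z":0,"spin":0},{"hand":0.055,"x":0,"y":0,"z":0,"spin":0},{"hand":0.055,"x":0,"y":0,"z":0,"spin":0},{"hand":0.055,"x":0,"y":0,"z":0,"spin":0},{"hand":0.055,"x":0,"y":0,"z":0,"spin":0},{"hand":0.055,"x":0,"y":0,"z":0.01,"spin":0},{"hand":0.055,"x":0,"y":0,"z":0.03,"spin":0},{"hand":0.055,"x":0,"y":0,"z":0.06,"spin":0},{"hand":0.055,"x":0,"y":0,"z":0.09,"spin":0},{"hand":0.055,"x":-0.02,"y":0.03,"z":0.11,"spin":0},{"hand":0.055,"x":-0.04,"y":0.06,"z":0.13,"spin":0},{"hand":0.055,"x":-0.07,"y":0.09,"z":0.13,"spin":0},{"hand":0.055,"x":-0.1,"y":0.12,"z":0.13,"spin":0},{"hand":0.055,"x":-0.13,"y":0.15,"z":0.13,"spin":0},{"hand":0.055,"x":-0.16,"y":0.18,"z":0.13,"spin":0},{"hand":0.055,"x":-0.18,"y":0.21,"z":0.13,"spin":0},{"hand":0.055,"x":-0.18,"y":0.23,"z":0.13,"spin":0},{"hand":0.055,"x":-0.18,"y":0.23,"z":0.13,"spin":0}]'
python3 - <<'E'
from fit import *
g=lambda A:np.clip((A/255.)**.55*255,0,255).astype(np.uint8)
t=snap('top','tF');s=snap('side','sF')
for n,c,b,r in(('top',t,(165,195,225,275),(308,195,345,265)),('side',s,(155,165,230,210),(255,240,340,300))): print(n,'blue',body(c,'blue',30.4,b),'red',body(c,'red',19,r))
A=g(cv2.resize(t['img'][185:285,150:225,::-1],None,fx=5,fy=5,interpolation=cv2.INTER_CUBIC))
B=g(cv2.resize(s['img'][150:200,180:235,::-1],None,fx=6,fy=6,interpolation=cv2.INTER_CUBIC))
C=g(cv2.resize(s['img'][240:365,255:400,::-1],None,fx=1.6,fy=1.6))
o=np.zeros((510,720,3),np.uint8);o[:500,:375]=A;o[:300,380:710]=B;o[305:505,380:380+C.shape[1]]=C
cv2.imwrite('pics/F.png',o)
E
```

```text
t: 22.32
eef_pos: [301.7, 471.3, 151.6]
tcp_rot: [3.141, -0.002, 1.384]
ft_force: [-0.3, -0.3, -0.2]
opening: 0.58
top blue {'n': 359, 'mean': array([475.7, 238.8]), 'yaw': -11.48, 'ext': array([-53.4,  45.9]), 'rect': array([ 26.5, 101. ])} red {'n': 320, 'mean': array([ 489.4, -109.5]), 'yaw': -8.12, 'ext': array([-52.2,  45.4]), 'rect': array([24.5, 99.2])}
side blue {'n': 333, 'mean': array([479.6, 241.6]), 'yaw': -11.73, 'ext': array([-54.4,  46.5]), 'rect': array([ 36.5, 103.4])} red {'n': 467, 'mean': array([ 491.1, -108.7]), 'yaw': -7.4, 'ext': array([-52.1,  49.8]), 'rect': array([ 30.8, 104.8])}
```

View pics/F.png

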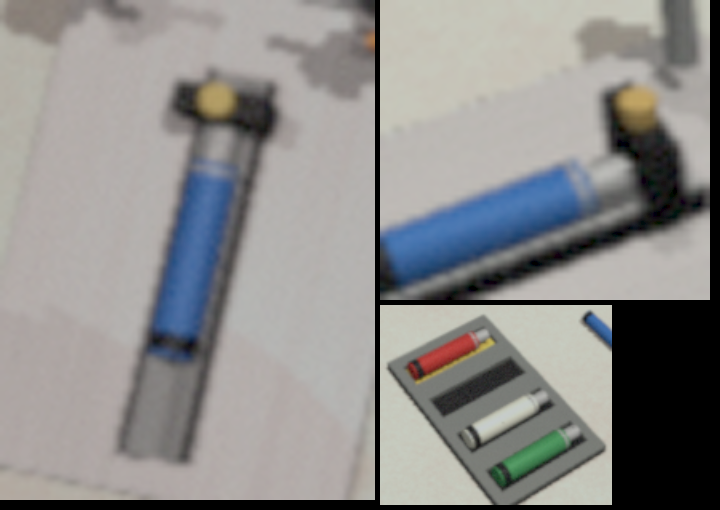

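The blue nose meets the stop in both views, and red, white and green all lie in their pockets. The robot is clear, so I'm handing in.

```bash
python3 -c "
from cell import *
print(job_done()); s=state(); print(s['t'],s['ft_force'])"
```

```text
the job is handed in; nothing more can be done
None
the job is handed in; nothing more can be done
```

I moved the spent red cartridge into the yellow-lined pocket and seated the large blue one in the V against the stop, then handed the job in at about 22 s. No verdict was reported.

- **Red:** it lies in the lined pocket with its nose the same way as its neighbours, its centre about 1–3 mm short of the liner centre.
- **Blue:** the slide stalled against the stop at about 20 N, well under the 45 N limit. I eased it to about 7 N, still pressing on the stop, before letting go. In the last pictures the nose meets the stop in both views and the rod lies along the V.
- **Others:** white and green look untouched in their pockets. I did not check the lamp, bottle, beaker and screwdriver in the final pictures; the planned paths kept clear of them and I felt no contact.

**Checks that failed or disagreed:**
- **First grasp:** it missed because the height reading is about 23 mm lower than the real fingertips. I found this by touching the top of the red rod with the fingers shut, which pressed on it with 26 N. Contacts with the tray floor and the V then came within about 0.1 mm of the corrected prediction.
- **Nose position:** the final pictures put the nose at about x = 541 from the top view and 544 from the side view. I estimated the stop face at 541, so the force contact is the better proof that it is seated.

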